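# Flip the fence stop down and set a batten against it

## Robot

A 7-joint arm with a two-finger parallel gripper is mounted at the origin on the work surface. World frame = base frame: x ahead of the robot, y to its left, z up, the work surface at z = 0. Lengths are in m, angles in rad, forces in N, time in s.
With the tool pointing down it reaches from about 0.425 to 0.95 m from the base axis. Payload 4.7 kg.
Tool frame: the origin (TCP) lies on the centre line of the jaws, within the pads' length; the fingertips stand 17 mm ahead of it and the grasp point (between the pads) lies 2 mm behind it; z points along the fingers, y is the direction in which the jaws open and shut (so a half turn about z gives the same grasp; the last joint's range is limited). The gripper opens to 87 mm and grips with 3 to 60 N. Pads are 19 mm wide; open, the fingers measure 117 mm over their backs; the gripper's body (75 mm by 190 mm) begins 51 mm behind the grasp point.
Start: joints at [-1.3, 0.469, -0.049, 1.532, 0.024, 1.141, -0.082], TCP at [0.199, 0.645, 0.24] pointing down, gripper open.
Joint ranges: [-2.59, 2.59], [-0.33, 1.99], [-1.39, 1.29], [0.1, 2.45], [-1.04, 4.18], [0.21, 1.99], [-2.66, 2.66]. Speed limits (rad/s): [2.57, 2.57, 3.14, 3.14, 3.14, 3.14, 3.14].

## Interface

Orientations are given as [roll, pitch, yaw] about the fixed x, y, z axes, in that order (R = Rz(yaw) Ry(pitch) Rx(roll)).
In Python, from cell import * gives the robot as it stands. The module is installed in compiled form; this text tells all that it offers.
- The arm moves only by the shell command python3 -m crank 'ROWS' [FORCE]. ROWS is JSON, a list of rows, each a list of 7 numbers: the shift along the tool's x, y, z in m, then the turn, a rotation vector about the tool's x, y, z in rad, then the opening, from -1 (shut) to 1 (fully open). A call has exactly 8 rows; each row is the pose to reach, as a shift and turn from the pose commanded when the call began, along the tool's axes at that moment; what a row does not reach only later rows make up. A row lasts 1/8 s, in which the tool goes at most 62.5 mm and 10.7 degrees, less where a joint would pass 70% of its speed; a pose out of reach is approached as far as the arm can. A call with a gripper value outside its range is refused whole. The fingers move at their own pace and stop on an object; FORCE is the grip in N (left out, the last holds). Time passes only in rows, so rows that repeat a pose let the fingers close, or fill a call up. It gives the time, the measured TCP pose, the force and the opening at its end, in the units of the state.
- observe(): the state, without advancing time (a new reading comes with each control period).
- get_image(name): name is "scene" or "top" or "wrist"; returns a dict with "color" (384x512x3 uint8, red, green, blue), "range_z" (384x512 float32, m along the optical axis (not along the pixel's ray), 0 where there is no reading), "intrinsics" (3x3 intrinsics, pixels), "world_to_cam" (4x4, takes a point from world to camera coordinates); the wrist camera has in their place "mount" (4x4, takes a point from camera to tool coordinates, whose origin is the TCP and whose axes are the flange's). Camera axes: x right, y up, looking along -z (the intrinsics and any distortion apply to the point x, -y, -z); pixel columns grow to the right and rows downward; lengths in m; the calibration is good to about 2 mm. A picture is of the moment at which its call begins: read the wrist's pose just before it.
- close_job(): hands the job in, once; it reports no verdict.
The state is a dict: "time_s": time; "q": joint angles; "joint_velocities": joint speeds; "tau": joint torques, N m; "eef_pos": TCP position; "ee_rot": TCP orientation; "wrist_force": force on the tool from outside, world axes, zero at the start; "ft_torque": the same for the moment, N m; "grip_width": opening from 0.0 (shut) to 1.0 (fully open).
Only numpy, scipy, OpenCV 4.12 (cv2) and the standard library are available. Lean on these libraries where they do the work, as an engineer would, in place of code of your own. Each camera call takes 0.05 s, during which the arm holds its last target. There are 200 camera calls.

## Task

On the cut-to-length jig, gently press the raised steel flap of the flip stop down past its snap point so that it springs down to hang in front of the fence, and take the fingers off it. Then bring the loose batten flush against the fence and slide it along until its end meets the small bumper on the flap; press it home lightly, about 7 N for half a second and never more than 10 N, because the stop must not creep along its track. Let go, and leave the offcut, pencil, tape measure, bin and mallet where they are.

Things in the scene. Friction and masses are not known exactly. Their poses are not given: they have to be found in the camera images.
- jig: White board 270 x 520 x 12 mm fixed on the bench, with a wooden fence 30 mm thick, top 52 mm above the bench. Origin: bench level, under the fence's front face (towards the robot). x: away from the robot through the fence (front face is x = 0), y: along the fence to the robot's left, z up. Board from x = -170 to +100 mm, board and fence from y = -280 to +240 mm; board's top at z = 12 mm.
- stop: Aluminium flip stop on the fence's track, 50 mm long along y, 89 mm high. Axes parallel to the jig's; origin on the line x = 0, z = 0 of the jig at the middle of the stop's length. It sits 55 to 160 mm along the jig's +y and creeps along the track if pushed with about 25 N.
- flap_pin (a point): Middle of the pin about which the stop's flap turns; pin parallel to y, 30 mm in front of the fence's face (x = -30 mm in the stop's frame) and 85 mm above the bench. The flap is a steel bar reaching 69 mm from the pin, 22 mm wide along y (y = -11 to +11 mm), 8 mm thick, with a 12 mm round edge at its tip.
- flap (a joint): Flap angle (rad). 0: parked, pointing from its pin to the robot, 20 degrees above level; 1.92: down, hanging before the fence. An over-centre spring holds it at both ends; past the snap point, about 0.85, it springs down by itself. Pressed near its tip it resists with 4 N, fading to 0. Fingertips pressing straight down 44 mm in front of the pin take it past when 75 to 60 mm above the bench.
- flap_tip (a point): Middle of the flap's round edge, 63 mm from the pin; moves with it. 59 mm from the pin (26 mm above the bench when down) a black rubber bumper, 12 mm in diameter, stands out of the flap's right side (-y). How far is not measured: its tip is 6 to 22 mm off the side face, so 17 to 33 mm to the -y side of the stop's origin, as last set. It holds firm under 15 N.
- batten: Loose pine batten, 60 mm wide (x), 220 mm long (y), 28 mm high (z), about 0.2 kg, lying on the jig's board in front of the fence, some way to the right (-y) of the stop, slightly askew. Origin: centre of its underside. Flush against the fence its origin is at x = -30 mm in the jig's frame and its end is centred on the bumper; it slides with about 1 N of friction.
- offcut: Bystander: small wood block 40 x 55 x 22 mm on the jig's board, front left. Origin: centre of the underside.
- pencil: Bystander: flat carpenter's pencil 14 x 165 x 7 mm lying on the board behind the fence. Origin: underside, near the middle.
- tape: Bystander: tape measure 40 x 68 x 62 mm standing on the board behind the fence. Origin: centre of the underside.
- screwbin: Bystander: green open plastic bin 110 x 160 x 60 mm on the bench, left of the jig. Origin: centre of the underside.
- mallet: Bystander: rubber mallet 270 mm long, 60 mm high, on the bench right of the jig. Origin: underside, towards the middle of its length.
There are look-alikes about, which are no part of the job. Leave any blue look-alike of the batten alone.

How it is judged:
On the way, in this order (a step that is already met when the one before it is completed fails the run):
1. the flap has sprung fully down and the fingers are off it (value of joint flap above 1.85 rad and contact force between the fingers and stop below 0.2 N), for 0.2 s.
2. the batten, flush to the fence, is pressed against the flap's bumper with at least 4 N (contact force between batten and stop above 4 N and angle between the y axis of batten and the y axis of jig, either way round below 0.025 rad and x of batten in the frame of jig above -0.033 m and value of joint flap above 1.85 rad), for 0.3 s.
At the end, for the whole second after the job is handed in: The flap hangs fully down (above 1.85 rad); the batten lies flat and still, within 3 mm of the fence and parallel to it within 0.025 rad, its end at the bumper (its origin 125 to 145 mm to the -y side of the stop's origin, depending on the bumper); the stop has moved less than 3 mm (value of joint flap above 1.85 rad and angle between the y axis of batten and the y axis of jig, either way round below 0.025 rad and x of batten in the frame of jig above -0.033 m and z of batten in the frame of jig below 0.015 m and y of batten in the frame of stop between -0.145 and -0.125 m and linear speed of batten below 0.01 m/s and distance of stop from where it was at the start of the episode below 0.003 m); the robot touches nothing.
It fails at once if the batten is pressed against the stop with more than 10 N (contact force between batten and stop above 10 N).
It fails at once if the fingers push on the stop or its flap with more than 20 N (contact force between the fingers and stop above 20 N).
It fails at once if the stop creeps 3 mm or more along its track (distance of stop from where it was at the start of the episode above 0.003 m).
It fails at once if a bystander is moved by more than 20 mm (distance of any of offcut, pencil, tape, screwbin, mallet from where it was at the start of the episode above 0.02 m).
It also fails if it takes over 70 s, if anything falls off the work surface, if the arm or the gripper's body presses on something with over 40 N, if the wrist force passes 120 N, or if a joint passes its speed limit or range.

## Working session

There is one attempt and no reset: what is moved stays moved. The work goes in short steps, Python scripts to look and compute and a shell command to move; the robot and the scene stay as the last step left them, time stands still between calls to the robot, and variables do not carry over. Pictures are saved under pics/ and viewed, about 8 in all and at most 12, crops included, and the job is handed in when it is done.

```bash
mkdir -p pics; cat > h.py <<'E'
from cell import *
import numpy as np, cv2
def grab(name,fn):
    s=observe(); im=get_image(name); np.savez('pics/'+fn+'.npz',pos=s['eef_pos'],rot=s['ee_rot'],**im)
    cv2.imwrite('pics/'+fn+'.png',im['color'][:,:,::-1]); return im
def pts(im,uv):
    K=im['intrinsics'];Ti=np.linalg.inv(im['world_to_cam']);out=[]
    for u,v in uv:
        z=im['range_z'][int(v),int(u)]
        p=np.array([(u-K[0,2])/K[0,0]*z,-(v-K[1,2])/K[1,1]*z,-z,1]);out.append((Ti@p)[:3])
    return np.array(out)
def onplane(im,uv,h):
    K=im['intrinsics'];Ti=np.linalg.inv(im['world_to_cam']);out=[]
    for u,v in uv:
        d=Ti[:3,:3]@np.array([(u-K[0,2])/K[0,0],-(v-K[1,2])/K[1,1],-1]);c=Ti[:3,3]
        out.append(c+d*(h-c[2])/d[2])
    return np.array(out)
E
python3 - <<'E'
from h import *
print(observe())
a=grab('top','top1');b=grab('scene','sc1')
print(a['intrinsics'],a['world_to_cam'])
E
```

```text
{'time_s': 0.0, 'q': array([-1.29990705,  0.46948442, -0.04858303,  1.53370852,  0.02412935,
        1.14097355, -0.08231623]), 'joint_velocities': array([ 0.00063495, -0.0001087 ,  0.00156356, -0.0012668 , -0.00085654,
        0.00154399,  0.00088468]), 'tau': array([-4.48528490e-04, -5.07958460e+01, -8.06733454e-02, -2.36156183e+01,
       -6.11630967e-02,  3.79361829e-02,  2.01933335e-04]), 'eef_pos': array([0.19917604, 0.64435055, 0.23846421]), 'ee_rot': array([-3.13960812e+00,  1.04293055e-04,  2.84182083e+00]), 'wrist_force': array([ 0.71410353, -0.21664916, -0.49102476]), 'ft_torque': array([-0.02316024,  0.04164031,  0.00821786]), 'grip_width': 0.9997614900677109}
[[430.07204816   0.         255.70176268]
 [  0.         430.07204816 195.22903177]
 [  0.           0.           1.        ]] [[ 0.01476012 -0.99981041  0.01269965 -0.04850354]
 [ 0.98752129  0.01656799  0.15661163 -0.49602811]
 [-0.15679235  0.01022957  0.98757861 -1.61891541]
 [ 0.          0.          0.          1.        ]]
```

View pics/top1.png

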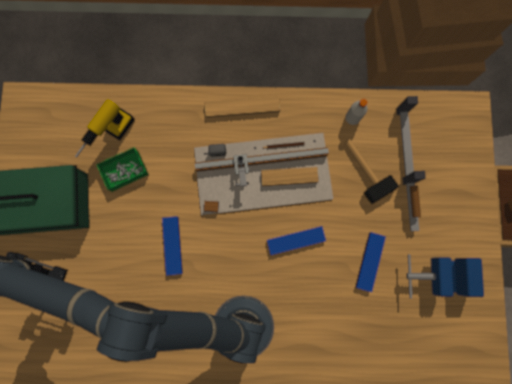

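View pics/sc1.png

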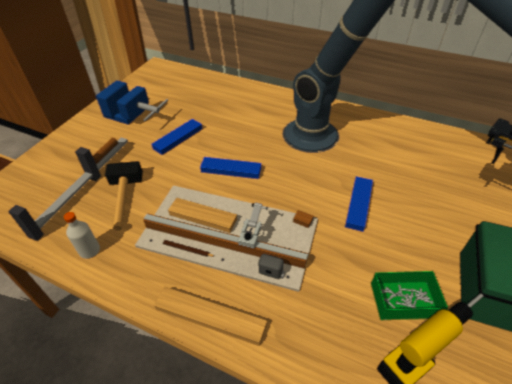

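In the top view, the pine piece on the board at about (289,177) fits the batten. The pine piece at (241,108) is behind the jig and the blue ones are look-alikes, so I'll leave those alone. The stop is at about (241,165), flap towards the robot. I'll confirm in an enlarged crop.

```bash
python3 - <<'E'
import cv2
a=cv2.imread('pics/top1.png')[125:222,185:340]
cv2.imwrite('pics/c1.png',cv2.resize(a,None,fx=5,fy=5,interpolation=cv2.INTER_CUBIC))
E
```

```text
(no output)
```

View pics/c1.png

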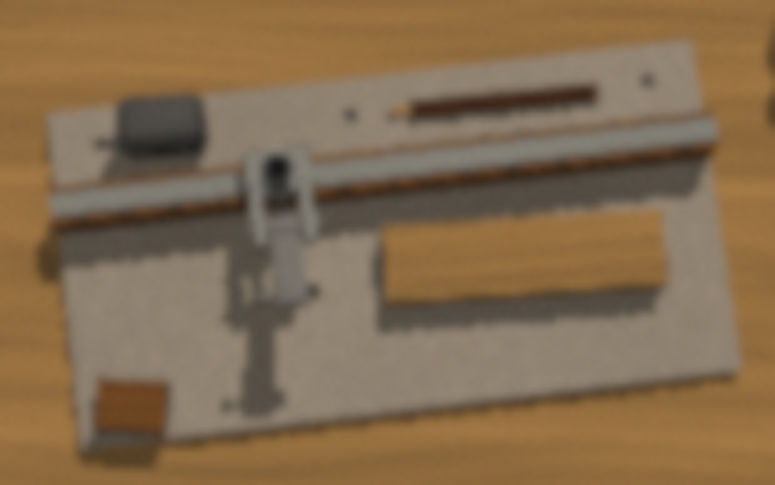

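The crop confirms the raised flap (tip near (287,300), bumper at (312,292)) and the batten right of it (corners (383,228), (662,212), (665,287), (385,303)). Now the positions.

```bash
python3 - <<'E'
from h import *
im=dict(np.load('pics/top1.npz'))
f=lambda L:[(185+x/5-.4,125+y/5-.4) for x,y in L]
np.set_printoptions(precision=4,suppress=True)
B=onplane(im,f([(50,112),(692,40),(738,372),(83,445)]),.012)
print(B)
dy=((B[0]-B[1])+(B[3]-B[2]))[:2]; dx=((B[0]-B[3])+(B[1]-B[2]))[:2]
print('yaw y',np.arctan2(-dy[0],dy[1]),'yaw x',np.arctan2(dx[1],dx[0]),np.linalg.norm(dy)/2,np.linalg.norm(dx)/2)
yaw=np.arctan2(-dy[0],dy[1]);c,s=np.cos(yaw),np.sin(yaw);R=np.array([[c,-s],[s,c]])
C=B.mean(0)[:2]; O=C-R@[-.035,-.020]
print('jig origin',O)
def jig(p): return np.c_[(p[:,:2]-O)@R,p[:,2]]
print('fence front top',jig(onplane(im,f([(55,215),(716,143)]),.052)))
bt=onplane(im,f([(383,228),(662,212),(665,287),(385,303)]),.040)
print('batten',jig(bt),bt.mean(0)); d=(bt[0]-bt[1]+bt[3]-bt[2]);print('yaw',np.arctan2(-d[0],d[1]))
print('flap pin fork, tip, bumper',jig(onplane(im,f([(285,232)]),.087)),jig(onplane(im,f([(287,298),(315,292)]),.105)))
print('off',jig(onplane(im,f([(97,380),(167,381),(165,432),(95,432)]),.034)))
print('tcp',observe()['eef_pos'])
# depth check
p=jig(pts(im,f([(500,250),(287,290),(450,350),(280,215)])));print(p)
E
```

```text
[[ 0.6915  0.2053  0.012 ]
 [ 0.7606 -0.3078  0.012 ]
 [ 0.4911 -0.3413  0.012 ]
 [ 0.4252  0.1698  0.012 ]]
yaw y 0.13103037488803063 yaw x 0.1280901131581031 0.5165869958242876 0.27009055754586325
jig origin [ 0.6242 -0.0441]
fence front top [[ 0.0058  0.2383  0.052 ]
 [ 0.0047 -0.2778  0.052 ]]
batten [[-0.0305 -0.0126  0.04  ]
 [-0.0425 -0.2305  0.04  ]
 [-0.1018 -0.2246  0.04  ]
 [-0.0896 -0.0072  0.04  ]] [ 0.5742 -0.1705  0.04  ]
yaw 0.07555264079758833
flap pin fork, tip, bumper [[-0.0353  0.0637  0.087 ]] [[-0.0892  0.0678  0.105 ]
 [-0.087   0.0467  0.105 ]]
off [[-0.1232  0.2203  0.034 ]
 [-0.1301  0.1669  0.034 ]
 [-0.1693  0.1724  0.034 ]
 [-0.1632  0.2258  0.034 ]]
tcp [0.1992 0.6444 0.2386]
[[-0.0595 -0.1003  0.0466]
 [-0.083   0.0672  0.1041]
 [-0.1282 -0.0545  0.0158]
 [-0.004   0.0657  0.0082]]
```

```bash
cat >> h.py <<'E'
from scipy.spatial.transform import Rotation as Ro
np.set_printoptions(precision=4,suppress=True)
O=np.array([.6242,-.0441]);YAW=.129
def J2W(x,y): c,s=np.cos(YAW),np.sin(YAW); return O+[c*x-s*y,s*x+c*y]
def W2J(p): c,s=np.cos(YAW),np.sin(YAW); d=np.array(p)[:2]-O; return np.array([c*d[0]+s*d[1],-s*d[0]+c*d[1]])
def delta(xj,yj,z,yaw=None):
    s=observe();R=Ro.from_euler('xyz',s['ee_rot']);t=np.r_[J2W(xj,yj),z]
    T=Ro.from_euler('xyz',[np.pi,0,np.pi+YAW if yaw is None else yaw])
    print('shift',R.inv().apply(t-s['eef_pos']),'turn',(R.inv()*T).as_rotvec())
def st():
    s=observe();print('t',round(s['time_s'],2),'jigxy',W2J(s['eef_pos']),'z',s['eef_pos'][2],'rot',s['ee_rot'],'F',s['wrist_force'],'w',s['grip_width'])
E
python3 -c "
from h import *
delta(-.10,.03,.32)"
```

```text
shift [-0.5059 -0.5468 -0.0804] turn [-0.0017 -0.0003 -0.4287]
```

```bash
python3 -m crank '[[-0.04,-0.04,-0.03,0,0,0,-1],[-0.08,-0.09,-0.06,0,0,-0.1,-1],[-0.12,-0.13,-0.08,0,0,-0.15,-1],[-0.16,-0.17,-0.08,0,0,-0.2,-1],[-0.20,-0.22,-0.08,0,0,-0.25,-1],[-0.24,-0.26,-0.08,0,0,-0.3,-1],[-0.28,-0.30,-0.08,0,0,-0.35,-1],[-0.32,-0.35,-0.08,0,0,-0.428,-1]]' && python3 -c "
from h import *
delta(-.10,.03,.32)"
```

```text
time_s: 1.1
eef_pos: [0.4016, 0.2158, 0.3194]
ee_rot: [3.141, 0.0, -3.01]
wrist_force: [1.1, 0.0, -0.8]
grip_width: 0.174
shift [-0.0867 -0.2566 -0.0006] turn [0.0002 0.0002 0.0023]
```

```bash
python3 -m crank '[[-0.015,-0.045,0,0,0,0,-1],[-0.03,-0.09,0,0,0,0,-1],[-0.045,-0.135,0,0,0,0,-1],[-0.06,-0.18,0,0,0,0,-1],[-0.075,-0.225,0,0,0,0,-1],[-0.087,-0.257,0,0,0,0.002,-1],[-0.087,-0.257,0,0,0,0.002,-1],[-0.087,-0.257,0,0,0,0.002,-1]]' && python3 -c "
from h import *
im=grab('wrist','w1');print(im['mount'],im['intrinsics']);st()"
```

```text
time_s: 2.1
eef_pos: [0.5198, -0.0254, 0.3191]
ee_rot: [3.141, -0.001, -3.014]
wrist_force: [0.2, 0.3, -0.3]
grip_width: 0.007
[[-0.0009  0.9587  0.2844  0.0779]
 [ 1.      0.0009  0.0001  0.0012]
 [-0.0002  0.2844 -0.9587 -0.1457]
 [ 0.      0.      0.      1.    ]] [[301.2402   0.     250.3612]
 [  0.     301.2402 187.6612]
 [  0.       0.       1.    ]]
t 2.15 jigxy [-0.1011  0.0324] z 0.3191915820152945 rot [ 3.1407 -0.0008 -3.0134] F [-0.0185 -0.1087  0.1112] w 0.0027439723453889
```

View pics/w1.png

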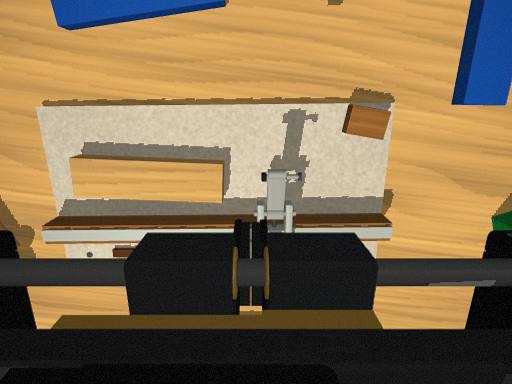

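Wrist view: stop at (275,212), flap tip at (276,172) with bumper at (264,177), and batten spanning (71..223, 157..202). I'll enlarge it to read the edges.

```bash
python3 - <<'E'
import cv2
a=cv2.imread('pics/w1.png')[90:240,35:235+165]
cv2.imwrite('pics/c2.png',cv2.resize(a[50:150,:265],None,fx=3,fy=3,interpolation=cv2.INTER_CUBIC))
E
```

```text
(no output)
```

View pics/c2.png

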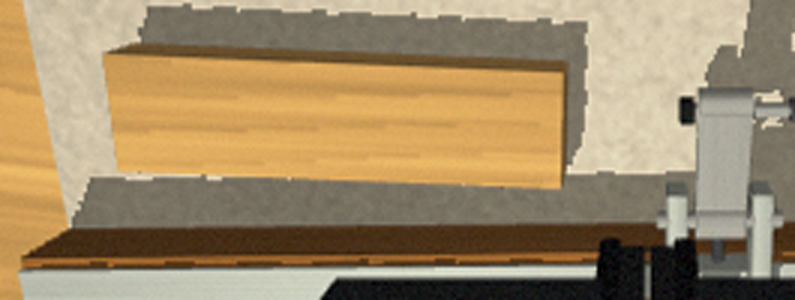

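```bash
cat >> h.py <<'E'
def wr(fn):
    im=dict(np.load('pics/'+fn+'.npz'));T=np.eye(4);T[:3,:3]=Ro.from_euler('xyz',im['rot']).as_matrix();T[:3,3]=im['pos']
    im['world_to_cam']=np.linalg.inv(T@im['mount']);return im
def jp(p): return np.array([np.r_[W2J(q),q[2]] for q in p])
E
python3 - <<'E'
from h import *
im=wr('w1'); f=lambda L:[(35+x/3-.33,140+y/3-.33) for x,y in L]
P=lambda L,h:jp(onplane(im,f(L),h))
print('fence bot',P([(72,230),(600,225)],.012)); print('fence top',P([(22,258),(600,254)],.052))
b=P([(105,54),(566,68),(561,188),(117,171)],.04);print('batten',b,b.mean(0))
print('flap',P([(700,92),(752,92)],.107),'pin',P([(658,220),(783,220),(668,220),(772,220)],.085))
print('bumper',P([(681,110)],.105))
print('board corners',P([((40-35)*3,(107-140)*3),((393-35)*3,(102-140)*3)],.012))
g=pts(im,f([(300,120),(726,110),(640,100),(726,150)]));print(jp(g))
E
```

```text
fence bot [[ 0.0022 -0.2758  0.012 ]
 [ 0.0002  0.008   0.012 ]]
fence top [[ 0.001  -0.2759  0.052 ]
 [-0.0003  0.0099  0.052 ]]
batten [[-0.0988 -0.2245  0.04  ]
 [-0.0913 -0.0053  0.04  ]
 [-0.0306 -0.0095  0.04  ]
 [-0.0402 -0.2287  0.04  ]] [-0.0652 -0.117   0.04  ]
flap [[-0.0951  0.0549  0.107 ]
 [-0.095   0.076   0.107 ]] pin [[-0.031   0.0382  0.085 ]
 [-0.0308  0.0944  0.085 ]
 [-0.031   0.0427  0.085 ]
 [-0.0308  0.0894  0.085 ]]
bumper [[-0.087   0.0473  0.105 ]]
board corners [[-0.1686 -0.2721  0.012 ]
 [-0.1741  0.2395  0.012 ]]
[[-0.0659 -0.1355  0.0397]
 [-0.0888  0.0652  0.1121]
 [-0.0685  0.0298  0.0111]
 [-0.0689  0.0664  0.1021]]
```

```bash
sed -i 's/YAW=.129/YAW=.133/' h.py; python3 -c "
from h import *
delta(-.074,.069,.137)"
```

```text
shift [-0.0269  0.0361  0.1822] turn [ 0.0009 -0.0008 -0.0048]
```

```bash
python3 -m crank '[[-0.007,0.01,0.04,0,0,0,-1],[-0.014,0.02,0.08,0,0,-0.004,-1],[-0.021,0.03,0.12,0,0,-0.004,-1],[-0.027,0.036,0.15,0,0,-0.004,-1],[-0.027,0.036,0.175,0,0,-0.004,-1],[-0.027,0.036,0.182,0,0,-0.004,-1],[-0.027,0.036,0.182,0,0,-0.004,-1],[-0.027,0.036,0.182,0,0,-0.004,-1]]' && python3 -c "
from h import *
st();delta(-.074,.069,.079)"
```

```text
time_s: 3.15
eef_pos: [0.5432, 0.013, 0.1387]
ee_rot: [3.141, 0.002, -3.011]
wrist_force: [0.4, 0.5, -0.3]
grip_width: 0.006
t 3.15 jigxy [-0.0727  0.0674] z 0.13869345639543076 rot [ 3.1413  0.0022 -3.0111] F [ 0.3621  0.5108 -0.2558] w 0.005953457333966962
shift [0.0014 0.0016 0.0597] turn [ 0.0003  0.0022 -0.0025]
```

```bash
python3 -m crank '[[0,0.001,0.004,0,0,0,-1],[0,0.001,0.009,0,0,0,-1],[0,0.001,0.014,0,0,0,-1],[0,0.001,0.018,0,0,0,-1],[0,0.001,0.022,0,0,0,-1],[0,0.001,0.026,0,0,0,-1],[0,0.001,0.030,0,0,0,-1],[0,0.001,0.034,0,0,0,-1]]'; python3 -m crank '[[0,0,0.004,0,0,0,-1],[0,0,0.008,0,0,0,-1],[0,0,0.012,0,0,0,-1],[0,0,0.016,0,0,0,-1],[0,0,0.020,0,0,0,-1],[0,0,0.024,0,0,0,-1],[0,0,0.027,0,0,0,-1],[0,0,0.027,0,0,0,-1]]'
```

```text
time_s: 4.15
eef_pos: [0.5418, 0.0136, 0.1031]
ee_rot: [3.141, -0.001, -3.012]
wrist_force: [-3.1, 0.1, 4.4]
grip_width: 0.006
time_s: 5.15
eef_pos: [0.5423, 0.0138, 0.0762]
ee_rot: [3.142, -0.0, -3.011]
wrist_force: [0.5, 0.2, 0.4]
grip_width: 0.006
```

```bash
python3 -m crank '[[0.01,0,-0.04,0,0,0,-1],[0.02,-0.02,-0.08,0,0,0,-1],[0.03,-0.06,-0.11,0,0,0,-1],[0.04,-0.1,-0.13,0,0,0,0],[0.045,-0.14,-0.14,0,0,0,1],[0.05,-0.186,-0.14,0,0,0,1],[0.05,-0.186,-0.14,0,0,0,1],[0.05,-0.186,-0.14,0,0,0,1]]'; python3 -c "
from h import *
st();grab('wrist','w2');delta(-.13,-.117,.039)"
```

```text
time_s: 6.15
eef_pos: [0.5169, -0.1766, 0.2164]
ee_rot: [3.141, -0.0, -3.011]
wrist_force: [0.2, 0.2, 0.5]
grip_width: 0.487
t 6.15 jigxy [-0.1239 -0.1171] z 0.2163767448053458 rot [ 3.1408 -0.0001 -3.0113] F [0.1998 0.2315 0.4531] w 0.4868433723440349
shift [ 0.0063 -0.0008  0.1773] turn [ 0.0009 -0.0002 -0.0013]
```

View pics/w2.png

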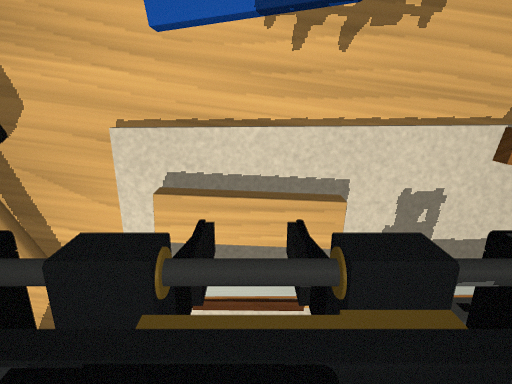

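The flap's shadow no longer sticks out, so it's down, and the batten (154..346, 190..247) hasn't moved. Next I lower the opened fingers in front of it.

```bash
python3 -m crank '[[0.006,0,0.04,0,0,0,1],[0.006,0,0.08,0,0,0,1],[0.006,0,0.11,0,0,0,1],[0.006,0,0.14,0,0,0,1],[0.006,0,0.16,0,0,0,1],[0.006,0,0.177,0,0,0,1],[0.006,0,0.177,0,0,0,1],[0.006,0,0.177,0,0,0,1]]'; python3 -c "
from h import *
st();delta(-.078,-.117,.037)"
```

```text
time_s: 7.2
eef_pos: [0.5116, -0.1778, 0.0401]
ee_rot: [-3.141, 0.001, -3.011]
wrist_force: [-0.7, 0.5, 0.3]
grip_width: 1.007
t 7.2 jigxy [-0.1293 -0.1176] z 0.04006689911328498 rot [-3.1413  0.0011 -3.0109] F [-0.7006  0.4693  0.3175] w 1.0071980156050373
shift [-0.0513  0.0007  0.0031] turn [-0.0003  0.0011 -0.0023]
```

```bash
python3 -m crank '[[-0.008,0,0.003,0,0,0,1],[-0.015,0,0.003,0,0,0,1],[-0.022,0,0.003,0,0,-0.002,1],[-0.029,0,0.003,0,0,-0.002,1],[-0.036,0,0.003,0,0,-0.002,1],[-0.042,0,0.003,0,0,-0.002,1],[-0.047,0,0.003,0,0,-0.002,1],[-0.051,0,0.003,0,0,-0.002,1]]'; python3 -c "
from h import *
st()"
python3 -m crank '[[-0.001,0,0,0,0,0,1],[-0.002,0,0,0,0,0,1],[-0.003,0,0,0,0,0,1],[-0.004,0,0,0,0,0,1],[-0.005,0,0,0,0,0,1],[-0.006,0,0,0,0,0,1],[-0.006,0,0,0,0,0,1],[-0.006,0,0,0,0,0,1]]'; python3 -c "
from h import *
st()"
```

```text
time_s: 8.2
eef_pos: [0.5619, -0.171, 0.0364]
ee_rot: [3.141, -0.0, -3.009]
wrist_force: [-3.1, -0.7, 2.6]
grip_width: 1.001
t 8.2 jigxy [-0.0786 -0.1175] z 0.03639925154548783 rot [ 3.1413 -0.0001 -3.0091] F [-3.0585 -0.679   2.567 ] w 1.0014914393017365
time_s: 9.2
eef_pos: [0.5679, -0.1705, 0.0367]
ee_rot: [-3.141, 0.001, -3.009]
wrist_force: [-0.4, -0.2, -0.3]
grip_width: 1.002
t 9.2 jigxy [-0.0726 -0.1178] z 0.03665374201530886 rot [-3.1415  0.0008 -3.0093] F [-0.4204 -0.1771 -0.3157] w 1.0017396892055135
```

```bash
for i in 1 2; do python3 -m crank '[[-0.0005,0,0,0,0,0,1],[-0.001,0,0,0,0,0,1],[-0.0015,0,0,0,0,0,1],[-0.002,0,0,0,0,0,1],[-0.002,0,0,0,0,0,1],[-0.002,0,0,0,0,0,1],[-0.002,0,0,0,0,0,1],[-0.002,0,0,0,0,0,1]]' >/dev/null; python3 -c "
from h import *
st()"; done
```

```text
t 10.2 jigxy [-0.0725 -0.1178] z 0.03649047548201019 rot [ 3.1406 -0.0028 -3.0096] F [-5.5215 -0.3293  4.7198] w 1.0011992472126654
t 11.2 jigxy [-0.0723 -0.1178] z 0.03640451674194347 rot [ 3.1396 -0.0063 -3.0094] F [-8.6133 -0.6846  7.0033] w 0.9991163077904562
```

```bash
python3 -m crank '[[0.015,0,0,0,0,0,1],[0.03,0,0,0,0,0,1],[0.03,-0.01,-0.04,0,0,0,1],[0.02,-0.05,-0.08,0,0,0,-1],[0,-0.09,-0.08,0,0,0,-1],[-0.02,-0.13,-0.08,0,0,0,-1],[-0.039,-0.150,-0.08,0,0,0,-1],[-0.039,-0.150,-0.08,0,0,0,-1]]'; python3 -c "
from h import *
st();delta(-.033,-.267,.037);grab('top','top2')
import cv2
a=cv2.imread('pics/top2.png')[125:222,185:340]
cv2.imwrite('pics/c3.png',cv2.resize(a,None,fx=5,fy=5,interpolation=cv2.INTER_CUBIC))"
```

```text
time_s: 12.2
eef_pos: [0.6303, -0.315, 0.1161]
ee_rot: [-3.14, 0.001, -3.011]
wrist_force: [-0.5, -1.0, 0.2]
grip_width: 0.517
t 12.2 jigxy [-0.0298 -0.2693] z 0.1161193297239484 rot [-3.1405  0.0008 -3.0107] F [-0.524  -0.9549  0.1952] w 0.5172662453287474
shift [0.0032 0.0024 0.0791] turn [-0.0011  0.0008 -0.0021]
```

View pics/c3.png

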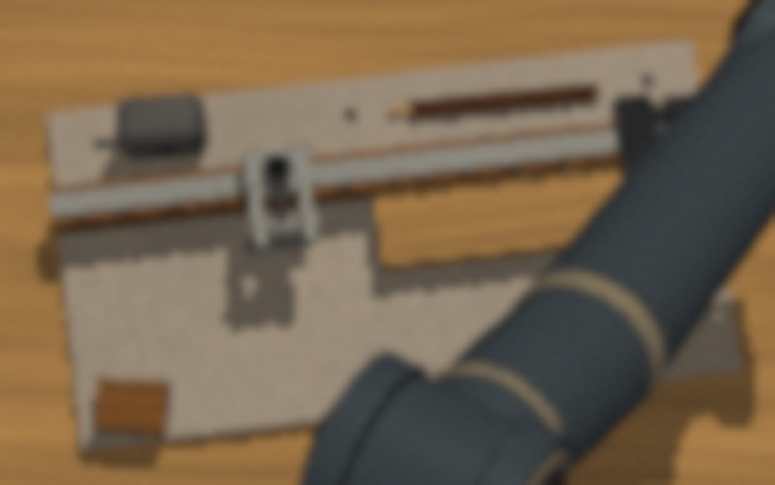

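The flap hangs down, and the batten lies flush against the fence with its left end at about crop (377,235), gap to the stop still open. Fingers shut, then down beyond its right end.

```bash
python3 -m crank '[[0.003,0.002,0.01,0,0,0,-1],[0.003,0.002,0.02,0,0,0,-1],[0.003,0.002,0.02,0,0,0,-1],[0.003,0.002,0.03,0,0,0,-1],[0.003,0.002,0.045,0,0,-0.002,-1],[0.003,0.002,0.06,0,0,-0.002,-1],[0.003,0.002,0.07,0,0,-0.002,-1],[0.003,0.002,0.078,0,0,-0.002,-1]]'; python3 -c "
from h import *
st();im=dict(np.load('pics/top2.npz'));print(jp(onplane(im,[(185+378/5-.4,125+268/5-.4),(185+372/5-.4,125+195/5-.4)],.04)))"
```

```text
time_s: 13.25
eef_pos: [0.6265, -0.3119, 0.0375]
ee_rot: [3.141, -0.001, -3.007]
wrist_force: [-0.0, 0.2, -0.3]
grip_width: 0.007
t 13.25 jigxy [-0.0332 -0.2657] z 0.03747828081776048 rot [ 3.1413 -0.0006 -3.0074] F [-0.0331  0.1921 -0.2516] w 0.0074187080830801005
[[-0.0616 -0.0049  0.04  ]
 [-0.0034 -0.0072  0.04  ]]
```

```bash
python3 -m crank '[[0,0.008,0,0,0,0,-1],[0,0.016,0,0,0,0,-1],[0,0.023,0,0,0,0,-1],[0,0.030,0,0,0,0,-1],[0,0.037,0,0,0,0,-1],[0,0.044,0,0,0,0,-1],[0,0.051,0,0,0,0,-1],[0,0.058,0,0,0,0,-1]]' >/dev/null; python3 -c "
from h import *
st()"
python3 -m crank '[[0,0.001,0,0,0,0,-1],[0,0.002,0,0,0,0,-1],[0,0.003,0,0,0,0,-1],[0,0.004,0,0,0,0,-1],[0,0.005,0,0,0,0,-1],[0,0.006,0,0,0,0,-1],[0,0.007,0,0,0,0,-1],[0,0.007,0,0,0,0,-1]]' >/dev/null; python3 -c "
from h import *
st();grab('top','top3')
import cv2
a=cv2.imread('pics/top3.png')[125:222,185:340]
cv2.imwrite('pics/c4.png',cv2.resize(a,None,fx=5,fy=5,interpolation=cv2.INTER_CUBIC))"
```

```text
t 14.25 jigxy [-0.0329 -0.2082] z 0.03898746794330766 rot [-3.1402  0.001  -3.0078] F [ 0.259  -3.0588  1.7127] w 0.004769236949895485
t 15.25 jigxy [-0.0332 -0.2002] z 0.03823311315953338 rot [ 3.1407 -0.0005 -3.0071] F [ 0.7348 -2.4731  3.0264] w 0.004404618289144215
```

View pics/c4.png

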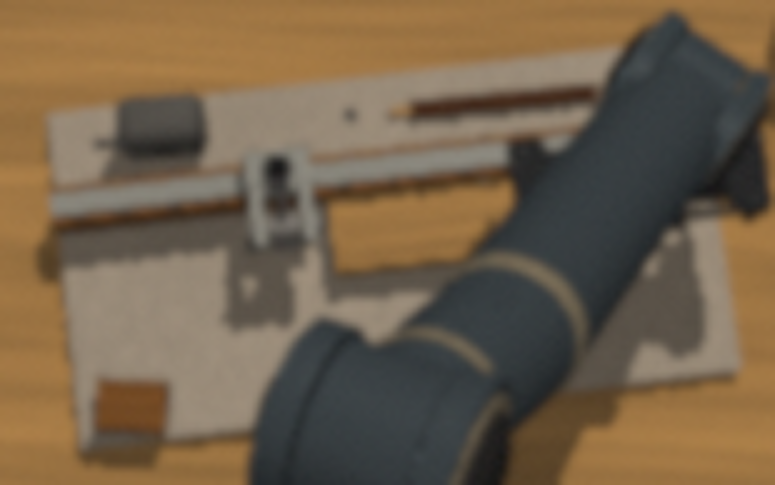

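The batten stays flush, with its left end at about crop (331,235), roughly 15 mm short of the bumper. I'll creep on with a force check each call.

```bash
python3 -m crank '[[0,0.001,0,0,0,0,-1],[0,0.002,0,0,0,0,-1],[0,0.003,0,0,0,0,-1],[0,0.004,0,0,0,0,-1],[0,0.005,0,0,0,0,-1],[0,0.006,0,0,0,0,-1],[0,0.007,0,0,0,0,-1],[0,0.008,0,0,0,0,-1]]' >/dev/null; python3 -c "
from h import *
st();im=dict(np.load('pics/top3.npz'));print(jp(onplane(im,[(185+333/5-.4,125+270/5-.4),(185+327/5-.4,125+200/5-.4)],.04)))"
python3 -m crank '[[0,0.0004,0,0,0,0,-1],[0,0.0008,0,0,0,0,-1],[0,0.0012,0,0,0,0,-1],[0,0.0016,0,0,0,0,-1],[0,0.002,0,0,0,0,-1],[0,0.0024,0,0,0,0,-1],[0,0.0028,0,0,0,0,-1],[0,0.003,0,0,0,0,-1]]' >/dev/null; python3 -c "
from h import *
st()"
```

```text
t 16.3 jigxy [-0.0332 -0.1923] z 0.03827415735819088 rot [ 3.1409 -0.0004 -3.0072] F [ 1.1454 -1.4457 -0.1734] w 0.006555226493396788
[[-0.0591  0.03    0.04  ]
 [-0.0034  0.0281  0.04  ]]
t 17.3 jigxy [-0.0331 -0.1897] z 0.038520135484892824 rot [ 3.1415  0.0001 -3.0073] F [ 0.4492 -1.0677 -1.8409] w 0.0037396103414435297
```

```bash
python3 -m crank '[[0,0.0004,0,0,0,0,-1],[0,0.0008,0,0,0,0,-1],[0,0.0012,0,0,0,0,-1],[0,0.0016,0,0,0,0,-1],[0,0.002,0,0,0,0,-1],[0,0.0024,0,0,0,0,-1],[0,0.0028,0,0,0,0,-1],[0,0.003,0,0,0,0,-1]]' >/dev/null; python3 -c "
from h import *
st()"
```

```text
t 18.3 jigxy [-0.0331 -0.1867] z 0.03849371002451545 rot [ 3.1415  0.     -3.0073] F [-0.4664 -1.4859 -0.6556] w 0.004449577880399669
```

```bash
python3 -m crank '[[0,0.0004,0,0,0,0,-1],[0,0.0008,0,0,0,0,-1],[0,0.0012,0,0,0,0,-1],[0,0.0016,0,0,0,0,-1],[0,0.002,0,0,0,0,-1],[0,0.002,0,0,0,0,-1],[0,0.002,0,0,0,0,-1],[0,0.002,0,0,0,0,-1]]' >/dev/null; python3 -c "
from h import *
st()"
```

```text
t 19.3 jigxy [-0.0332 -0.1847] z 0.03847718722381898 rot [ 3.1414 -0.0001 -3.0074] F [-0.0569 -1.4664 -0.5357] w 0.004506543876168412
```

```bash
python3 -m crank '[[0,0.0004,0,0,0,0,-1],[0,0.0008,0,0,0,0,-1],[0,0.0012,0,0,0,0,-1],[0,0.0016,0,0,0,0,-1],[0,0.002,0,0,0,0,-1],[0,0.002,0,0,0,0,-1],[0,0.002,0,0,0,0,-1],[0,0.002,0,0,0,0,-1]]' >/dev/null; python3 -c "
from h import *
st()"
```

```text
t 20.3 jigxy [-0.0332 -0.1833] z 0.038590308121664633 rot [-3.141   0.0002 -3.0076] F [ 0.2579 -3.1214 -1.2598] w 0.004335044691043599
```

Contact: only 1.4 of 2.0 mm was covered and the force is rising. On in smaller steps.

```bash
python3 -m crank '[[0,0.0003,0,0,0,0,-1],[0,0.0006,0,0,0,0,-1],[0,0.001,0,0,0,0,-1],[0,0.001,0,0,0,0,-1],[0,0.001,0,0,0,0,-1],[0,0.001,0,0,0,0,-1],[0,0.001,0,0,0,0,-1],[0,0.001,0,0,0,0,-1]]' >/dev/null; python3 -c "
from h import *
st()"
```

```text
t 21.3 jigxy [-0.0332 -0.1831] z 0.038815298218061275 rot [-3.1397  0.0007 -3.008 ] F [ 0.8534 -6.1885 -1.3811] w 0.002596501349798081
```

```bash
python3 -m crank '[[0,0.0002,0,0,0,0,-1],[0,0.0004,0,0,0,0,-1],[0,0.0005,0,0,0,0,-1],[0,0.0005,0,0,0,0,-1],[0,0.0005,0,0,0,0,-1],[0,0.0005,0,0,0,0,-1],[0,0.0005,0,0,0,0,-1],[0,0.0005,0,0,0,0,-1]]' >/dev/null; python3 -c "
from h import *
for i in range(4): st()
grab('top','top4')
import cv2
a=cv2.imread('pics/top4.png')[125:222,185:340]
cv2.imwrite('pics/c5.png',cv2.resize(a,None,fx=5,fy=5,interpolation=cv2.INTER_CUBIC))"
```

```text
t 22.3 jigxy [-0.0332 -0.1831] z 0.03891919931475292 rot [-3.139   0.0009 -3.0083] F [ 1.1709 -5.9769 -0.0186] w 0.004077593552698646
t 22.3 jigxy [-0.0332 -0.1831] z 0.03891919931475292 rot [-3.139   0.0009 -3.0083] F [ 1.1709 -5.9769 -0.0186] w 0.004077593552698646
t 22.3 jigxy [-0.0332 -0.1831] z 0.03891919931475292 rot [-3.139   0.0009 -3.0083] F [ 1.1709 -5.9769 -0.0186] w 0.004077593552698646
t 22.3 jigxy [-0.0332 -0.1831] z 0.03891919931475292 rot [-3.139   0.0009 -3.0083] F [ 1.1709 -5.9769 -0.0186] w 0.004077593552698646
```

View pics/c5.png

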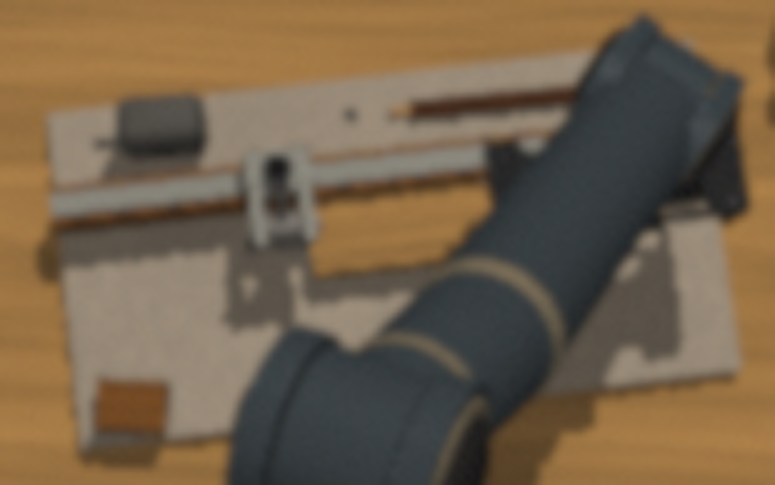

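The batten is flush with its end at the bumper, near crop (316,235), and the stop is unmoved. I'll average the force over fresh readings.

```bash
python3 -c "
from h import *
F=[]
for i in range(12): get_image('top'); F.append(observe()['wrist_force'])
print(np.mean(F,0),np.std(F,0)); st()"
```

```text
[ 0.9128 -6.1657 -0.917 ] [0.4617 0.6084 0.3088]
t 22.95 jigxy [-0.0332 -0.1831] z 0.03890784776012151 rot [-3.139   0.0009 -3.0083] F [ 1.3862 -6.4147 -1.0412] w 0.006484895183544832
```

```bash
python3 -m crank '[[0,0.0002,0,0,0,0,-1],[0,0.0004,0,0,0,0,-1],[0,0.0005,0,0,0,0,-1],[0,0.0005,0,0,0,0,-1],[0,0.0005,0,0,0,0,-1],[0,0.0005,0,0,0,0,-1],[0,0.0005,0,0,0,0,-1],[0,0.0005,0,0,0,0,-1]]' >/dev/null; python3 -c "
from h import *
F=[]
for i in range(12): get_image('top'); F.append(observe()['wrist_force'])
print(np.mean(F,0),np.std(F,0)); st()"
```

```text
[ 0.8678 -6.9137 -1.036 ] [0.4587 0.6138 0.5341]
t 24.55 jigxy [-0.0332 -0.183 ] z 0.03900278887529176 rot [-3.1383  0.0011 -3.0084] F [ 1.225  -6.5913 -0.9906] w 0.0027167187224645065
```

About 7 N has been held for over a second. Now I back straight off and up.

```bash
python3 -m crank '[[0,-0.002,0,0,0,0,-1],[0,-0.006,0,0,0,0,-1],[0,-0.015,0,0,0,0,-1],[0,-0.03,0,0,0,0,-1],[0,-0.03,-0.04,0,0,0,-1],[0,-0.03,-0.09,0,0,0,-1],[0.04,-0.03,-0.14,0,0,0,-1],[0.08,-0.02,-0.18,0,0,0,-1]]'
python3 -m crank '[[0.04,0.03,-0.02,0,0,0,-1],[0.06,0.06,-0.04,0,0,0,-1],[0.06,0.1,-0.05,0,0,0,-1],[0.06,0.12,-0.05,0,0,0,-1],[0.06,0.14,-0.05,0,0,0,-1],[0.06,0.14,-0.05,0,0,0,-1],[0.06,0.14,-0.05,0,0,0,-1],[0.06,0.14,-0.05,0,0,0,-1]]'
python3 - <<'E'
from h import *
st();im=grab('wrist','w3');c=im['color'][100:300,60:460,::-1]
cv2.imwrite('pics/c6.png',cv2.resize(c,None,fx=2,fy=2,interpolation=cv2.INTER_CUBIC))
E
```

```text
time_s: 25.55
eef_pos: [0.5381, -0.2601, 0.2205]
ee_rot: [-3.14, 0.001, -3.009]
wrist_force: [1.0, -0.6, 0.4]
grip_width: 0.004
time_s: 26.55
eef_pos: [0.4605, -0.1287, 0.2685]
ee_rot: [-3.141, -0.0, -3.009]
wrist_force: [-1.0, -0.7, 0.3]
grip_width: 0.002
t 26.55 jigxy [-0.1735 -0.0622] z 0.2685065654607234 rot [-3.1413 -0.0002 -3.0094] F [-0.9697 -0.7136  0.2846] w 0.002057267947088021
```

View pics/c6.png

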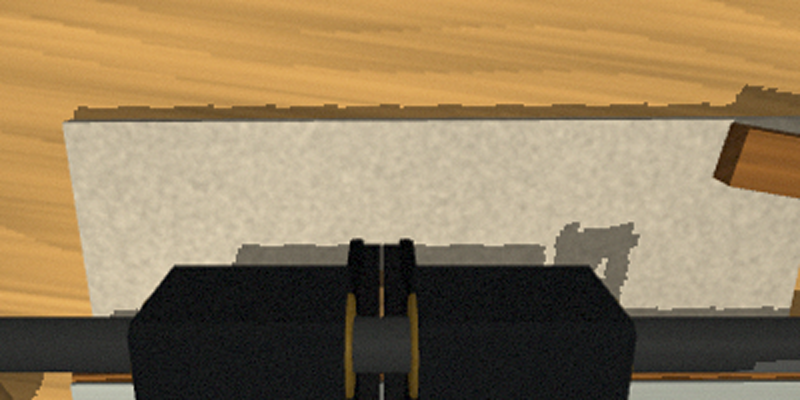

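The gripper hides the batten in this view. I'll move to the earlier pose, which saw the jig well.

```bash
python3 -m crank '[[-0.01,0.01,-0.02,0,0,0,-1],[-0.03,0.03,-0.04,0,0,0,-1],[-0.05,0.05,-0.06,0,0,0,-1],[-0.06,0.07,-0.07,0,0,0,-1],[-0.06,0.08,-0.08,0,0,0,-1],[-0.06,0.08,-0.08,0,0,0,-1],[-0.06,0.08,-0.08,0,0,0,-1],[-0.06,0.08,-0.08,0,0,0,-1]]'
python3 - <<'E'
from h import *
st();im=grab('wrist','w4');c=im['color'][90:250,30:300,::-1]
cv2.imwrite('pics/c7.png',cv2.resize(c,None,fx=2.9,fy=2.9,interpolation=cv2.INTER_CUBIC))
E
```

```text
time_s: 27.6
eef_pos: [0.5088, -0.0412, 0.3481]
ee_rot: [3.142, -0.001, -3.009]
wrist_force: [0.4, 0.6, 0.9]
grip_width: 0.006
t 27.6 jigxy [-0.114   0.0182] z 0.3480964161481672 rot [ 3.1416 -0.0009 -3.009 ] F [0.3928 0.6008 0.9192] w 0.005893554498916111
```

View pics/c7.png

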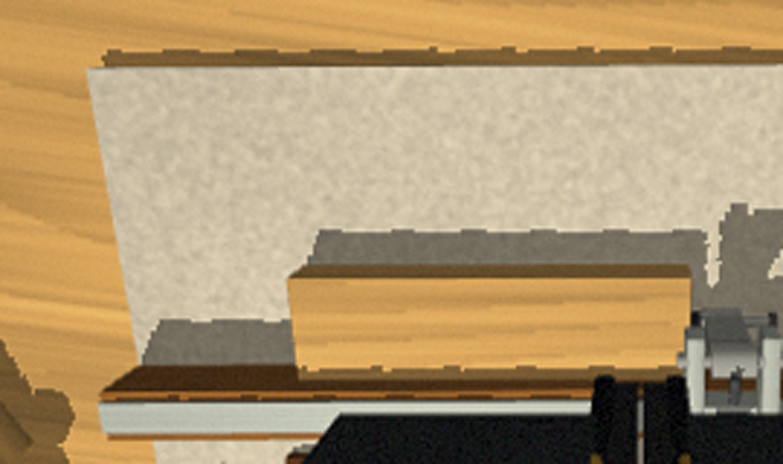

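```bash
python3 - <<'E'
from h import *
im=wr('w4'); P=lambda L,h:jp(onplane(im,[(30+x/2.9-.33,90+y/2.9-.33) for x,y in L],h))
print('front top edge',P([(290,279),(691,278)],.04),'right end back',P([(297,378)],.04))
print('back edge guess',P([(350,368),(600,368)],.04))
print('fence top edge',P([(102,390),(560,388)],.052),'bot',P([(142,366),(280,366)],.012))
print('fork',P([(690,360),(774,360)],.088))
a=im['color'];
for u in (150,190,220): print([tuple(a[v,u]) for v in range(210,230)])
E
```

```text
front top edge [[-0.0608 -0.1699  0.04  ]
 [-0.0611  0.0469  0.04  ]] right end back [[-0.0032 -0.1726  0.04  ]]
back edge guess [[-0.0091 -0.1424  0.04  ]
 [-0.0089 -0.003   0.04  ]]
fence top edge [[-0.0012 -0.275   0.052 ]
 [-0.0021 -0.0245  0.052 ]] bot [[ 0.0007 -0.2753  0.012 ]
 [ 0.0008 -0.1937  0.012 ]]
fork [[-0.0325  0.0442  0.088 ]
 [-0.0324  0.0859  0.088 ]]
[(np.uint8(225), np.uint8(176), np.uint8(96)), (np.uint8(229), np.uint8(177), np.uint8(96)), (np.uint8(226), np.uint8(175), np.uint8(97)), (np.uint8(224), np.uint8(173), np.uint8(98)), (np.uint8(224), np.uint8(170), np.uint8(94)), (np.uint8(225), np.uint8(177), np.uint8(97)), (np.uint8(228), np.uint8(175), np.uint8(96)), (np.uint8(137), np.uint8(104), np.uint8(59)), (np.uint8(117), np.uint8(88), np.uint8(49)), (np.uint8(133), np.uint8(101), np.uint8(57)), (np.uint8(117), np.uint8(90), np.uint8(53)), (np.uint8(74), np.uint8(49), np.uint8(23)), (np.uint8(67), np.uint8(47), np.uint8(17)), (np.uint8(61), np.uint8(39), np.uint8(18)), (np.uint8(72), np.uint8(51), np.uint8(21)), (np.uint8(154), np.uint8(101), np.uint8(45)), 
[... 1299 characters left out ...]
(176), np.uint8(99)), (np.uint8(227), np.uint8(177), np.uint8(96)), (np.uint8(228), np.uint8(175), np.uint8(97)), (np.uint8(136), np.uint8(101), np.uint8(55)), (np.uint8(114), np.uint8(87), np.uint8(50)), (np.uint8(117), np.uint8(90), np.uint8(50)), (np.uint8(105), np.uint8(78), np.uint8(43)), (np.uint8(77), np.uint8(48), np.uint8(22)), (np.uint8(76), np.uint8(48), np.uint8(25)), (np.uint8(71), np.uint8(44), np.uint8(18)), (np.uint8(110), np.uint8(75), np.uint8(36)), (np.uint8(159), np.uint8(102), np.uint8(47)), (np.uint8(100), np.uint8(61), np.uint8(29)), (np.uint8(81), np.uint8(53), np.uint8(33)), (np.uint8(136), np.uint8(137), np.uint8(124)), (np.uint8(198), np.uint8(202), np.uint8(186))]
```

Checks: front edge parallel to the fence within about 2 mrad, batten top meeting the fence directly, and its origin about 128 mm to the -y side of the stop. Handing in.

```bash
python3 -c "
from cell import *
print(close_job())"
```

```text
the job is handed in; nothing more can be done
None
```

The job is done and handed in at about 28 s; no verdict was reported.

- **Flap:** I pressed it down with shut fingers at about 5 N. The force then dropped to near zero, and later pictures show it hanging down.
- **Batten:** I squared it against the fence with the opened fingers, then slid it along by its right end until it met the bumper. The wrist force there averaged 6.2 N, then 6.9 N, held for over a second in total. After that I backed off and up.

**Last checks:**
- The batten is parallel to the fence within about 2 mrad. The readings put its back edge 1–2 mm off the fence, which is about the camera's accuracy, and no gap shows.
- Its origin is about 128 mm to the -y side of the stop, inside the 125–145 mm window but near the short end.
- The stop, offcut and tape measure look unmoved in the pictures. I didn't measure the bystanders again or check the mallet and bin at the end, but nothing was moved near them.
- The contact force at the bumper itself isn't measured. After sliding friction of about 1.5 N it was probably 5.5 to 7 N.

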